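Wake and zero the glaze bench scale

ROBOT

A 6-joint arm with a two-finger parallel gripper is mounted at the origin on the work surface. World frame = base frame: x ahead of the robot, y to its left, z up, the work surface at z = 0. Lengths are in m, angles in degrees, forces in N, time in s.
With the tool pointing down it reaches from about 0.4 to 0.825 m from the base axis. Payload 7 kg.
Tool frame: the origin (TCP) lies at the very end of the fingers, on their centre line; the grasp point (between the pads) lies 19 mm behind it (r.hold_point_z is the distance from the TCP to the grasp point, in m); x points along the fingers, y is the direction in which the jaws open and shut, and the axes are right-handed (so a half turn about x gives the same grasp; the last joint's range is limited). The gripper opens to 88 mm and grips with 3 to 60 N. Pads are 19 mm wide; open, the fingers measure 130 mm over their backs; the gripper's body (78 mm by 193 mm) begins 47 mm behind the grasp point.
Start: joints at [87.611, 20.546, 0.682, 0, -70.136, -16.507], TCP at [0.219, 0.639, 0.227] pointing down, gripper open.
Joint ranges: [-176.03, 176.03], [-82.01, 121.73], [-58.28, 71.71], [-173.87, 95.51], [-174.79, -0.11], [-173.66, 173.66]. Speed limits (degrees/s): [136.94, 136.94, 172.46, 180, 180, 180].

INTERFACE

Orientations are given as [roll, pitch, yaw] about the fixed x, y, z axes, in that order (R = Rz(yaw) Ry(pitch) Rx(roll)).
In Python, from plant import r gives the robot as it stands. The module is installed in compiled form; this text tells all that it offers.
- The arm moves only by the shell command python3 -m creep 'ROWS' [FORCE]. ROWS is JSON, a list of rows, each a list of 7 numbers: the turn, a rotation vector about the tool's x, y, z in rad, then the shift along the tool's x, y, z in cm, then the opening in per cent of the stroke, from 0 (shut) to 100 (fully open). In form: [[rx, ry, rz, x, y, z, fingers], ...]. A call has 1 to 8 rows; each row shifts and turns the commanded pose from where the row before left it, along the tool's axes as they then stand; what a row does not reach is not made up. A row lasts 1/10 s, in which the tool goes at most 50 mm and 8.59 degrees, less where a joint would pass 70% of its speed; a pose out of reach is approached as far as the arm can. A call is refused whole if a number of a shift passes 5 or a number of a turn 0.15, either way. A call with a gripper value outside its range is refused whole. The fingers move at their own pace and stop on an object; FORCE is the grip in N (left out, the last holds). Time passes only in rows, so rows that do not move let the fingers close. It gives the time, the measured TCP pose, the force and the opening at its end, in the units of the state.
- r.get_state(): the state, without advancing time (a new reading comes with each control period).
- r.capture(name): name is "side" or "top"; returns (picture, depth): 384x512x3 uint8, blue, green, red; 384x512 float32, m along the optical axis (not along the pixel's ray), 0 where there is no reading.
- r.camera_info(name): a dict with "fovy" (degrees; the focal length in pixels is half the picture's height over the tangent of half this angle, whatever the lens; pixels are square), "cx", "cy" (the principal point, pixels), "dist_coeffs" ([k1, k2, p1, p2, k3] as OpenCV has them; the pictures are not rectified), "camera_from_world" (4x4, takes a point from world to camera coordinates). Camera axes: x right, y down, z forward; pixel columns grow to the right and rows downward; lengths in m; the calibration is good to about 2 mm. A picture is of the moment at which its call begins. camera_info takes no time and is no camera call.
- r.close_job(): hands the job in, once; it reports no verdict.
Trained networks look in the newest picture that a camera, given by its name, has taken for a name from the list of things; names that differ only in an ending like _2 or _b are one class to them, and where a whole thing is asked for, a point or a joint stands for the part that bears it (a point fixed in the world has none). Each returns a list of dicts, best first, with "score" (0 to 1); they miss things now and then, are a little off and sometimes report something else, mostly with a low value. They report only what shows in the picture. A call takes as long as a camera call.
- r.look_for(query, camera): "rect" ([left, top, right, bottom] in pixels, round what is visible of it).
- r.masks_of(query, camera): "pixels" (384x512 bool, what is visible of it) and "rect" ([left, top, right, bottom] in pixels, round what is visible of it).
The state is a dict: "time_s": time; "joints": joint angles; "qd": joint speeds; "joint_torque": joint torques, N m; "tcp_pos": TCP position; "eef_rot": TCP orientation; "contact_force": force on the tool from outside, world axes, zero at the start; "moment": the same for the moment, N m; "gripper_width": finger opening in m.
Only numpy, scipy, OpenCV 4.12 (cv2) and the standard library are available. Lean on these libraries where they do the work, as an engineer would, in place of code of your own. Each camera call takes 0.05 s, during which the arm holds its last target. There are 200 camera calls.

TASK

Get the bench scale ready for weighing glaze with the bowl on it: with the fingertips, press the square key down and let it up to wake the scale, then press the long bar key down, hold it down for two seconds to zero the scale, and let it up. Press lightly, do not press the two round keys, do not touch the pan, and leave the bowl, stamp, jars and everything else standing where they are: nothing is to be picked up or pushed.

Things in the scene. Friction and masses are not known exactly. Their poses are not given: they have to be found in the camera images.
- scale: Heavy, immovable white bench scale, 300 (x) by 360 (y) by 45 mm high, on the table. Origin: centre of its underside at table height; x points from the key side (nearest the robot) to the pan side, y to the left along the key row, z up. Its top is a flat deck at 45 mm: keys on the front strip (x below -90 mm), a flat dark display window behind them, then the raised pan.
- pan: The scale's flat steel weighing pan, 200 (x) by 320 (y) by 6 mm, fixed to the scale. Origin: centre of its underside, 62 mm above the table (top face at 68 mm), at x = 50 mm of the scale; so its front edge lies 65 mm behind the centres of the keys. Not to be touched.
- key_square_top (a point): Grey plastic key of the scale, square, 24 by 24 mm: the one to press first (wake). Point: centre of its top face, sinking with it, 57 mm above the table when up (12 mm above the deck); axes as the scale's. The four keys stand in a row at x = -115 mm of the scale, y = -93, -31, 31, 93 mm; which is where changes.
- key_bar_top (a point): Grey plastic key of the scale, a long bar, 46 mm along the row by 18 mm: the one to press second and hold (zero). Point: centre of its top face, sinking with it, 57 mm above the table when up (12 mm above the deck); axes as the scale's. The four keys stand in a row at x = -115 mm of the scale, y = -93, -31, 31, 93 mm; which is where changes.
- key_round_top (a point): Grey plastic key of the scale, round, 30 mm across: not to be pressed. Point: centre of its top face, sinking with it, 57 mm above the table when up (12 mm above the deck); axes as the scale's. The four keys stand in a row at x = -115 mm of the scale, y = -93, -31, 31, 93 mm; which is where changes.
- key_dot_top (a point): Grey plastic key of the scale, small and round, 16 mm across: not to be pressed. Point: centre of its top face, sinking with it, 57 mm above the table when up (12 mm above the deck); axes as the scale's. The four keys stand in a row at x = -115 mm of the scale, y = -93, -31, 31, 93 mm; which is where changes.
- key_square (a joint): Travel of the square key: 0 = fully up, 0.008 m = fully down. A spring pushes it back up by itself: about 1.2 N to start it moving, 4.2 N at 5 mm, 6 N at the bottom (8 mm); it is then 4 mm above the deck.
- key_bar (a joint): Travel of the long bar key: 0 = fully up, 0.008 m = fully down. A spring pushes it back up by itself: about 1.2 N to start it moving, 4.2 N at 5 mm, 6 N at the bottom (8 mm); it is then 4 mm above the deck.
- key_round (a joint): Travel of the large round key: 0 = fully up, 0.008 m = fully down. A spring pushes it back up by itself: about 1.2 N to start it moving, 4.2 N at 5 mm, 6 N at the bottom (8 mm); it is then 4 mm above the deck.
- key_dot (a joint): Travel of the small round key: 0 = fully up, 0.008 m = fully down. A spring pushes it back up by itself: about 1.2 N to start it moving, 4.2 N at 5 mm, 6 N at the bottom (8 mm); it is then 4 mm above the deck.
- bowl: Terracotta bowl standing on the pan, 110 mm across, 55 mm high (rim 123 mm above the table). Origin: centre of its underside. Leave alone.
- sample_jar: Small white jar standing on the pan, 40 mm across, 55 mm high. Origin: centre of its underside. Leave alone.
- stamp: Small turned wooden stamp standing on the scale's deck at the left (+y) end of the key row, about 65 mm from the centre of the end key; 24 mm across, 44 mm high (top 89 mm above the table). Origin: centre of its underside. Easily tipped; leave alone.
- glaze_jar: Glass glaze jar on the table left of the scale, 68 mm across, 95 mm high. Origin: centre of its underside. Leave alone.
- mug: White mug on the table right of the scale, 80 mm across, 85 mm high, with a handle. Origin: centre of its underside. Leave alone.
- die: Wooden extruder die, a flat ring 80 mm across, 12 mm thick, with a 28 mm hole, lying on the table right of the keys. Origin: centre of its underside. Leave alone.
- brush: Brush with a wooden handle and a flat grey head, 180 mm long, lying on the table left of the scale. Origin: on its underside near its middle; x along it. Leave alone.

How it is judged (in metres and radians):
On the way, in this order (a step that is already met when the one before it is completed fails the run):
1. the square key is pressed at least 5 mm down while the bar key is up (value of joint key_square above 0.005 m and value of joint key_bar below 0.0015 m), for 0.05 s.
2. the square key is let up again while the bar key is up (value of joint each of key_square, key_bar below 0.0015 m), for 0.05 s.
3. the bar key is held at least 4 mm down for 1.3 s, the square key up (value of joint key_bar above 0.004 m and value of joint key_square below 0.0015 m), for 1.3 s.
At the end, for the whole second after the job is handed in: All four keys are up again (within 1.5 mm), and the bowl, both jars, stamp, mug, die and brush are at rest, upright, within 12 mm of where they began (all of step 2 and value of joint each of key_round, key_dot below 0.0015 m and distance of each of bowl, sample_jar, stamp, glaze_jar, mug, die, brush from where it was at the start of the episode below 0.012 m and angle between each of bowl, sample_jar, stamp, glaze_jar, mug, die's own z axis and vertical below 0.15 rad and linear speed of each of bowl, sample_jar, stamp, glaze_jar, mug, die, brush below 0.02 m/s); the robot touches nothing.
It fails at once if the large round key is pressed more than 2 mm (value of joint key_round above 0.002 m).
It fails at once if the small round key is pressed more than 2 mm (value of joint key_dot above 0.002 m).
It fails at once if a finger presses on anything with more than 25 N (contact force between the fingers and anything else above 25 N).
It fails at once if the robot touches the pan with more than 1 N (contact force between any of the fingers, the arm and pan above 1 N).
It fails at once if a bystander is pushed, carried or lifted by more than 12 mm (distance of any of bowl, sample_jar, stamp, glaze_jar, mug, die, brush from where it was at the start of the episode above 0.012 m).
It also fails if it takes over 43 s, if anything falls off the work surface, if the arm or the gripper's body presses on something with over 40 N, if the wrist force passes 120 N, or if a joint passes its speed limit or range.

## Working session

There is one attempt and no reset: what is moved stays moved. The work goes in short steps, Python scripts to look and compute and a shell command to move; the robot and the scene stay as the last step left them, time stands still between calls to the robot, and variables do not carry over. Pictures are saved under pics/ and viewed, about 8 in all and at most 12, crops included, and the job is handed in when it is done.

```bash
mkdir -p pics; cat > h.py <<'E'
from plant import r
import numpy as np, cv2
def cam(n):
    c=r.camera_info(n); f=192/np.tan(np.radians(c["fovy"])/2)
    K=np.array([[f,0,c["cx"]],[0,f,c["cy"]],[0,0,1]]); return K,np.array(c["dist_coeffs"],float),np.array(c["camera_from_world"])
def to_world(n,uv,d=None,z=None):
    K,D,T=cam(n); p=cv2.undistortPoints(np.array(uv,float).reshape(-1,1,2),K,D)[:,0]
    ray=np.c_[p,np.ones(len(p))]; W=np.linalg.inv(T)
    if d is None:
        rw=ray@W[:3,:3].T; s=(z-W[2,3])/rw[:,2]; return W[:3,3]+rw*s[:,None]
    return (ray*np.array(d).reshape(-1,1))@W[:3,:3].T+W[:3,3]
def proj(n,P):
    K,D,T=cam(n); return cv2.projectPoints(np.array(P,float).reshape(-1,3),cv2.Rodrigues(T[:3,:3])[0],T[:3,3],K,D)[0][:,0]
E
python3 - <<'E'
from h import *
np.set_printoptions(precision=4,suppress=True)
for n in("top","side"):
    im,d=r.capture(n); cv2.imwrite(f"pics/{n}0.png",cv2.resize(im,(768,576))); np.save(f"{n}.npy",d)
    print(n,np.linalg.inv(cam(n)[2])[:3,[2,3]].T)
    for q in("key_square_top","key_bar_top","key_round_top","key_dot_top","scale","stamp","bowl"):
        for o in r.masks_of(q,n)[:2]:
            m=o["pixels"]; v,u=np.nonzero(m); c=[u.mean(),v.mean()]
            print(q,round(o["score"],2),np.round(o["rect"]),m.sum(),to_world(n,[c],z=.057)[0], to_world(n,[c],d=[np.median(d[m])])[0])
print(r.get_state())
E
```

```text
top [[ 0.1224  0.0229 -0.9922]
 [ 0.5171  0.0337  0.8708]]
key_square_top 0.44 [271. 214. 284. 227.] 117 [0.5551 0.0046 0.057 ] [0.5551 0.0046 0.0572]
key_bar_top 0.44 [236. 217. 260. 228.] 198 [0.5484 0.0639 0.057 ] [0.5484 0.0639 0.0569]
key_bar_top 0.4 [218. 224. 224. 233.] 40 [0.5419 0.1273 0.057 ] [0.5419 0.1273 0.0568]
key_round_top 0.54 [300. 206. 315. 221.] 144 [ 0.5618 -0.057   0.057 ] [ 0.5618 -0.0569  0.0573]
scale 0.74 [170.  91. 348. 248.] 19290 [0.6568 0.0384 0.057 ] [0.6566 0.0384 0.0582]
stamp 0.65 [181. 228. 194. 236.] 111 [0.532  0.1913 0.057 ] [0.5315 0.1862 0.0832]
bowl 0.55 [188. 101. 243. 156.] 2203 [0.7512 0.1363 0.057 ] [0.741  0.1318 0.0924]
side [[ 0.0982 -0.7338 -0.6722]
 [ 0.5033  0.8003  0.7576]]
key_square_top 0.45 [266. 180. 280. 192.] 107 [0.556  0.0094 0.057 ] [0.5561 0.0084 0.0561]
key_square_top 0.27 [272. 234. 284. 255.] 193 [0.5336 0.1876 0.057 ] [0.5332 0.196  0.0666]
key_round_top 0.46 [269. 163. 278. 173.] 96 [ 0.5622 -0.0505  0.057 ] [ 0.5622 -0.0513  0.0564]
key_round_top 0.45 [246. 130. 278. 148.] 368 [ 0.5984 -0.1562  0.057 ] [ 0.6046 -0.2188  0.0112]
scale 0.66 [138. 144. 293. 271.] 13894 [0.6595 0.1082 0.057 ] [0.6566 0.1213 0.0702]
stamp 0.55 [273. 235. 279. 256.] 140 [0.5337 0.1859 0.057 ] [0.5332 0.1971 0.0698]
bowl 0.86 [154. 175. 206. 219.] 1842 [0.7542 0.0714 0.057 ] [0.7414 0.1087 0.0929]
bowl 0.51 [125. 285. 221. 316.] 1511 [0.7185 0.339  0.057 ] [0.7304 0.3135 0.0182]
{'time_s': 0.8, 'joints': array([ 87.6125,  20.5453,   0.6799,  -0.0014, -70.1346, -16.5071]), 'qd': array([-0.0405, -0.0929, -0.0475,  0.0032,  0.0423,  0.0345]), 'joint_torque': array([  0.0003, -58.229 ,  29.3294,   7.0021,   0.0127,  -0.    ]), 'tcp_pos': array([0.2186, 0.6386, 0.2266]), 'eef_rot': array([  19.3953,   89.9987, -179.4998]), 'contact_force': array([0.5732, 0.2768, 0.6884]), 'moment': array([-0.0122,  0.0164, -0.06  ]), 'gripper_width': 0.08744445101444331}
```

View pics/top0.png

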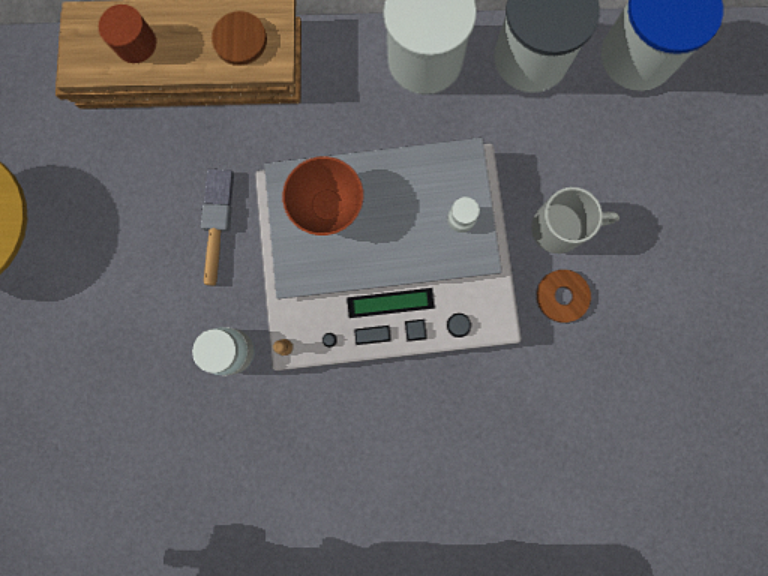

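View pics/side0.png

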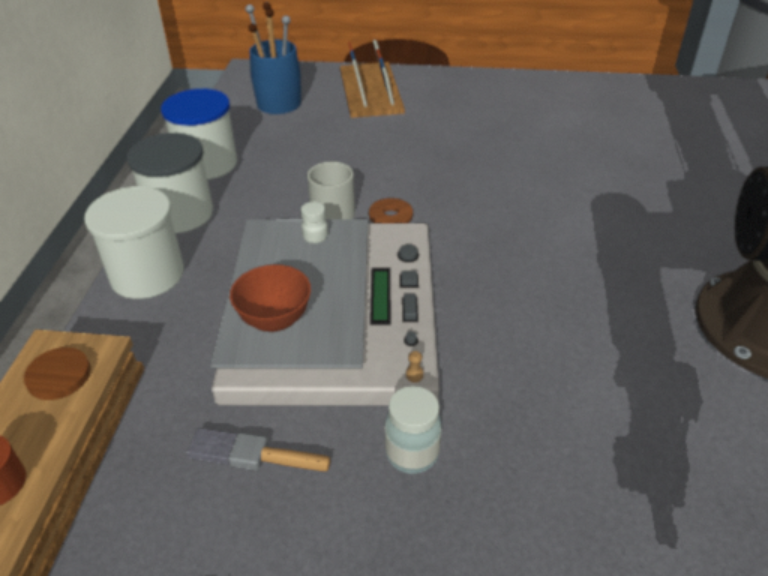

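```bash
python3 - <<'E'
from h import *
from scipy.spatial.transform import Rotation as R
np.set_printoptions(precision=4,suppress=True)
s=r.get_state(); print(R.from_euler('xyz',s["eef_rot"],degrees=True).as_matrix())
P=np.array([[.5618,-.057],[.5551,.0046],[.5484,.0639],[.5419,.1273]]); 
A=np.c_[np.ones(4),[-93,-31,31,93]]; co,res,*_=np.linalg.lstsq(A,P,rcond=None); print(co[0],co[1]*1000,res, np.degrees(np.arctan2(-co[1][0],co[1][1])))
print(A@co)
E
```

```text
[[-0.     -0.3238 -0.9461]
 [-0.     -0.9461  0.3238]
 [-1.      0.      0.    ]]
[0.5518 0.0347] [-0.1071  0.9874] [0. 0.] 6.19017623904863
[[ 0.5618 -0.0571]
 [ 0.5551  0.0041]
 [ 0.5485  0.0653]
 [ 0.5418  0.1265]]
```

The top view (768x576) shows, right to left, the round key (459,325), square key (416,330), bar key (373,335), dot key (329,340) and stamp (282,347). The fitted key row matches the 62 mm pitch to about 1 mm, key height reads 57 mm as given, and the scale's yaw is about 6.2°. The side view agrees, and nothing stands above the approach height. I'll turn the jaw axis along the row, shut the fingers, and move over the square key.

```bash
python3 -m creep '[[-0.146,0,0,0,0,0,0],[-0.146,0,0,0,0,0,0],[-0.146,0,0,0,0,0,0],[0,0,0,0,4.17,-1.66,0],[0,0,0,0,4.17,-1.66,0],[0,0,0,0,4.17,-1.66,0],[0,0,0,0,4.17,-1.66,0],[0,0,0,0,4.17,-1.66,0]]'
python3 -m creep '[[0,0,0,0,4.17,-1.66,0],[0,0,0,0,4.17,-1.66,0],[0,0,0,0,4.17,-1.66,0],[0,0,0,0,4.17,-1.66,0],[0,0,0,0,4.17,-1.66,0],[0,0,0,0,4.17,-1.66,0],[0,0,0,0,4.17,-1.66,0],[0,0,0,0,4.17,-1.66,0]]'
```

```text
time_s: 1.6
tcp_pos: [0.3242, 0.4387, 0.2268]
eef_rot: [-123.6, 90.0, 62.6]
contact_force: [0.9, 0.5, 0.4]
gripper_width: 0.0294
time_s: 2.4
tcp_pos: [0.4923, 0.1213, 0.2271]
eef_rot: [-152.4, 89.9, 33.8]
contact_force: [1.1, 0.8, -0.1]
gripper_width: 0.0007
```

```bash
python3 -m creep '[[0,0,0,0,4.17,-1.66,0],[0,0,0,0,4.17,-1.66,0],[0,0,0,0,4.17,-1.66,0],[0,0,0,0,0,0,0],[0,0,0,0,0,0,0]]'
cat > off.py <<'E'
from h import *
from scipy.spatial.transform import Rotation as R
np.set_printoptions(precision=2,suppress=True)
s=r.get_state(); M=R.from_euler('xyz',s["eef_rot"],degrees=True).as_matrix()
print(M); print(s["tcp_pos"]*1000,s["contact_force"])
for n,p in(("sq",[.5551,.0041,.057]),("bar",[.5485,.0650,.057])): print(n,"tool cm",M.T@(np.array(p)-s["tcp_pos"])*100)
E
python3 off.py
```

```text
time_s: 2.9
tcp_pos: [0.5548, 0.0028, 0.2262]
eef_rot: [2.9, 90.0, -171.1]
contact_force: [-0.7, -0.0, -0.9]
gripper_width: 0.0003
[[-0.    0.11 -0.99]
 [-0.   -0.99 -0.11]
 [-1.    0.    0.  ]]
[554.79   2.79 226.22] [-0.73 -0.04 -0.9 ]
sq tool cm [16.92 -0.13 -0.05]
bar tool cm [16.92 -6.25 -0.04]
```

Now down to about 25 mm above the key, to check from near.

```bash
python3 -m creep '[[0,0,0,4,-0.1,0,0],[0,0,0,4,0,0,0],[0,0,0,4,0,0,0],[0,0,0,1.5,0,0,0],[0,0,0,0.9,0,0,0],[0,0,0,0,0,0,0],[0,0,0,0,0,0,0]]'
python3 off.py; python3 - <<'E'
from h import *
for n in("side","top"):
    im,d=r.capture(n)
    u,v=proj(n,[.5551,.0041,.057])[0].astype(int); u=max(u,80);v=max(v,60)
    cv2.imwrite(f"pics/{n}1.png",cv2.resize(im[v-60:v+60,u-80:u+80],(800,600),interpolation=cv2.INTER_CUBIC)); print(n,u,v)
E
```

```text
time_s: 3.6
tcp_pos: [0.5553, 0.0057, 0.0837]
eef_rot: [-175.1, 89.9, 11.1]
contact_force: [-0.4, 0.0, 0.6]
gripper_width: 0.0005
[[ 0.    0.11 -0.99]
 [ 0.   -0.99 -0.11]
 [-1.   -0.   -0.  ]]
[555.3    5.74  83.68] [-0.36  0.02  0.56]
sq tool cm [2.67 0.16 0.04]
bar tool cm [ 2.67 -5.96  0.03]
side 272 182
top 277 219
```

View pics/side1.png

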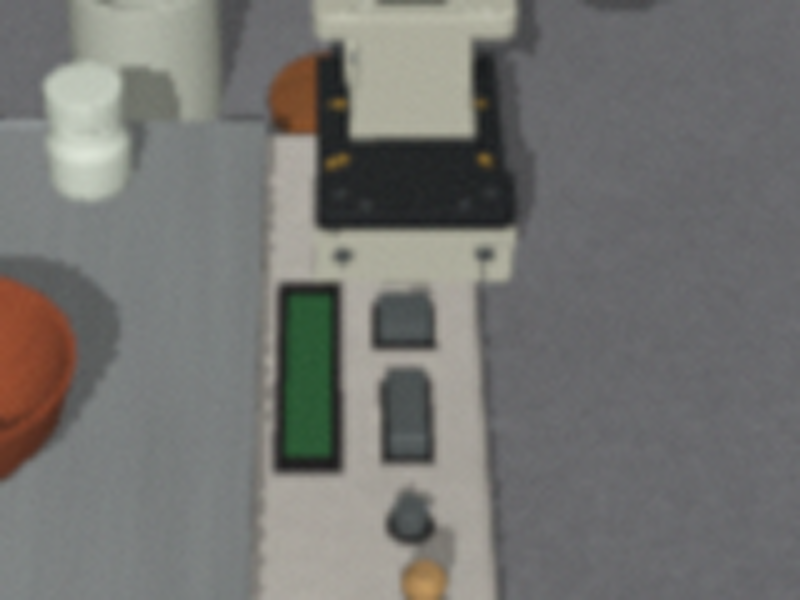

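The side crop shows the gripper's body end (415,255) hiding the fingertips. The square key (403,320) and bar key (408,415) are clear, and the body is well away from the pan (edge about column 265) and stamp (425,580). I'll approach gently, watching force.

```bash
python3 -m creep '[[0,0,0,1.2,0.1,0,0],[0,0,0,0.8,0,0,0],[0,0,0,0.3,0,0,0],[0,0,0,0,0,0,0],[0,0,0,0,0,0,0]]'
python3 -m creep '[[0,0,0,0.3,0,0,0],[0,0,0,0.2,0,0,0],[0,0,0,0,0,0,0],[0,0,0,0,0,0,0]]'
```

```text
time_s: 4.2
tcp_pos: [0.5547, 0.0039, 0.0594]
eef_rot: [31.0, 90.0, -142.8]
contact_force: [-0.4, 0.3, -0.7]
gripper_width: 0.0003
time_s: 4.6
tcp_pos: [0.5552, 0.0041, 0.0549]
eef_rot: [-178.8, 89.9, 7.4]
contact_force: [1.6, -0.8, 1.7]
gripper_width: 0.0005
```

```bash
python3 -m creep '[[0,0,0,0.2,0,0,0],[0,0,0,0.2,0,0,0],[0,0,0,0,0,0,0],[0,0,0,0,0,0,0],[0,0,0,0,0,0,0]]'; for i in 1 2 3; do python3 -m creep '[[0,0,0,0,0,0,0]]' | grep -E 'tcp|contact'; done
```

```text
time_s: 5.1
tcp_pos: [0.5552, 0.0041, 0.0509]
eef_rot: [-176.6, 89.9, 9.6]
contact_force: [2.2, -0.3, 4.3]
gripper_width: 0.0006
tcp_pos: [0.5552, 0.0041, 0.0508]
contact_force: [2.3, -0.6, 4.9]
tcp_pos: [0.5552, 0.0041, 0.0508]
contact_force: [2.9, -0.1, 5.1]
tcp_pos: [0.5552, 0.0041, 0.0508]
contact_force: [2.5, -0.3, 4.8]
```

Force of about 4.8 N and 6.2 mm of travel agree with the spring law, so the key is past 5 mm. I'll press 0.5 mm more for margin, then lift and shift to the bar.

```bash
python3 -m creep '[[0,0,0,0.05,0,0,0],[0,0,0,0,0,0,0],[0,0,0,-0.3,0,0,0],[0,0,0,-0.7,0,0,0],[0,0,0,-1,0,0,0],[0,0,0,-1.3,0,0,0],[0,0,0,0,0,0,0],[0,0,0,0,0,0,0]]'; python3 off.py
python3 -m creep '[[0,0,0,0,-3,0,0],[0,0,0,0,-3.1,0,0],[0,0,0,0,0,0,0],[0,0,0,0,0,0,0]]'; python3 off.py
python3 - <<'E'
from h import *
im,d=r.capture("side"); cv2.imwrite("pics/side2.png",cv2.resize(im[122:242,192:352],(800,600),interpolation=cv2.INTER_CUBIC))
for q in("key_square_top","key_bar_top"):
    for o in r.masks_of(q,"side")[:2]:
        m=o["pixels"]; v,u=np.nonzero(m); print(q,round(o["score"],2),to_world("side",[[u.mean(),v.mean()]],d=[np.median(d[m])])[0].round(4))
E
```

```text
time_s: 6.2
tcp_pos: [0.5546, 0.004, 0.0836]
eef_rot: [-143.4, 90.0, 42.8]
contact_force: [0.1, -0.1, 0.1]
gripper_width: 0.0004
[[ 0.    0.11 -0.99]
 [ 0.   -0.99 -0.11]
 [-1.   -0.   -0.  ]]
[554.59   4.04  83.55] [ 0.12 -0.11  0.05]
sq tool cm [ 2.66  0.   -0.05]
bar tool cm [ 2.66 -6.13 -0.05]
time_s: 6.6
tcp_pos: [0.5476, 0.0651, 0.0826]
eef_rot: [11.2, 89.9, -162.5]
contact_force: [-0.6, -0.4, 0.7]
gripper_width: 0.0004
[[-0.    0.11 -0.99]
 [-0.   -0.99 -0.11]
 [-1.    0.    0.  ]]
[547.61  65.07  82.65] [-0.65 -0.42  0.75]
sq tool cm [ 2.57  6.14 -0.08]
bar tool cm [ 2.56  0.02 -0.09]
key_bar_top 0.67 [0.5482 0.0776 0.057 ]
```

View pics/side2.png

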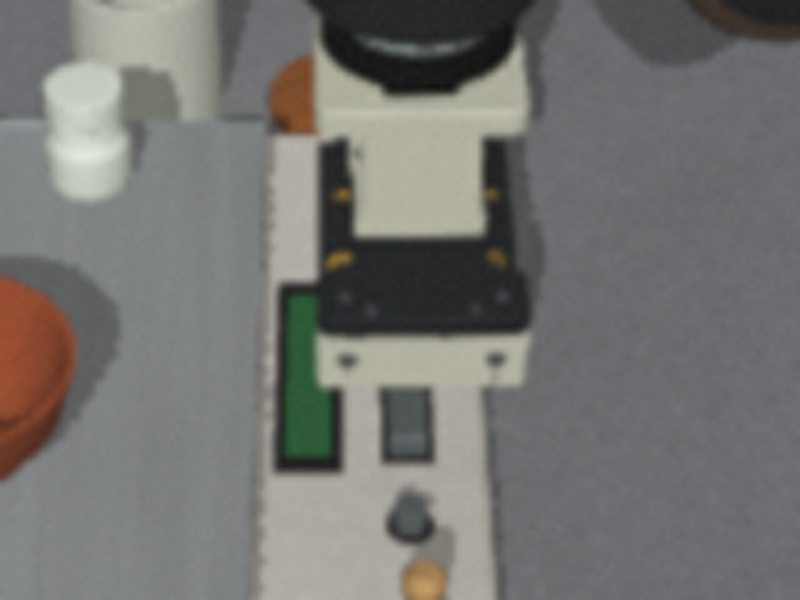

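The fingers are centred over the bar (the visible half at (408,425) is still up). The dot key (410,515) and stamp (425,580) are clear ahead of the body. Pressing the bar the same way.

```bash
python3 -m creep '[[0,0,0,1.2,0,0,0],[0,0,0,0.8,0,0,0],[0,0,0,0.5,0,0,0],[0,0,0,0.3,0,-0.05,0],[0,0,0,0.25,0,0,0],[0,0,0,0.2,0,0,0],[0,0,0,0,0,0,0],[0,0,0,0,0,0,0]]'
```

```text
time_s: 7.55
tcp_pos: [0.5485, 0.0645, 0.0508]
eef_rot: [73.7, 90.0, -100.1]
contact_force: [-1.8, -2.2, 5.5]
gripper_width: 0.0001
```

Bar is about 6 mm down at about 5 N. Hold for over 2 s, then release and retreat.

```bash
for i in 1 2 3; do python3 -m creep '[[0,0,0,0,0,0,0],[0,0,0,0,0,0,0],[0,0,0,0,0,0,0],[0,0,0,0,0,0,0],[0,0,0,0,0,0,0],[0,0,0,0,0,0,0],[0,0,0,0,0,0,0],[0,0,0,0,0,0,0]]' | grep -E 'time|tcp|contact'; done
python3 -m creep '[[0,0,0,-0.4,0,0,0],[0,0,0,-1,0,0,0],[0,0,0,-3,0,0,0],[0,0,0,-5,0,0,0],[0,0,0,-5,0,0,0],[0,0,0,-2,0,0,0],[0,0,0,0,0,0,0],[0,0,0,0,0,0,0]]'
```

```text
time_s: 8.35
tcp_pos: [0.5487, 0.0646, 0.0506]
contact_force: [-3.4, -3.2, 5.3]
time_s: 9.15
tcp_pos: [0.5487, 0.0646, 0.0506]
contact_force: [-1.6, -2.5, 4.8]
time_s: 9.95
tcp_pos: [0.5487, 0.0647, 0.0506]
contact_force: [-1.9, -2.9, 5.2]
time_s: 10.75
tcp_pos: [0.5488, 0.0652, 0.2152]
eef_rot: [-142.6, 89.9, 43.6]
contact_force: [0.7, -0.5, -0.2]
gripper_width: 0.0003
```

```bash
python3 -m creep '[[0,0,0,0,4.5,0,0],[0,0,0,0,4.5,0,0],[0,0,0,0,4.5,0,0],[0,0,0,0,4.5,0,0],[0,0,0,0,4.5,0,0],[0,0,0,0,4.5,0,0],[0,0,0,0,4.5,0,0],[0,0,0,0,0,0,0]]'
python3 - <<'E'
from h import *
for n in("top","side"):
    im,d=r.capture(n); d0=np.load(f"{n}.npy")
    cv2.imwrite(f"pics/{n}3.png",cv2.resize(im,(768,576)))
    for k,p in dict(sq=[.5551,.0041,.057],bar=[.5485,.065,.057],rnd=[.5618,-.0571,.057],dot=[.5418,.1265,.057]).items():
        u,v=proj(n,p)[0].round().astype(int); s=np.s_[v-2:v+3,u-2:u+3]
        print(n,k,"depth before/after",np.median(d0[s]).round(4),np.median(d[s]).round(4))
    for q in("bowl","stamp","sample_jar","glaze_jar","mug","die","brush"):
        print(q,[(round(o["score"],2),np.round(o["rect"])) for o in r.look_for(q,n)[:1]])
    ch=(np.abs(d-d0)>.008)&(d>0)&(d0>0); print(n,"changed px",ch.sum(), np.argwhere(ch).min(0),np.argwhere(ch).max(0))
E
```

```text
time_s: 11.55
tcp_pos: [0.5818, -0.2528, 0.212]
eef_rot: [-7.7, 89.8, 178.3]
contact_force: [-1.0, 0.7, -0.1]
gripper_width: 0.0006
top sq depth before/after 0.8111 0.8118
top bar depth before/after 0.812 0.8118
top rnd depth before/after 0.8109 0.8108
top dot depth before/after 0.8131 0.8132
bowl [(0.56, array([188., 102., 240., 158.]))]
stamp [(0.45, array([179., 228., 196., 236.]))]
sample_jar []
glaze_jar [(0.62, array([126., 215., 167., 251.]))]
mug []
die []
brush [(0.68, array([132., 115., 156., 192.]))]
top changed px 66312 [0 0] [383 511]
side sq depth before/after 1.0598 1.0597
side bar depth before/after 1.0142 1.0121
side rnd depth before/after 1.1046 1.1053
side dot depth before/after 0.9692 0.9694
bowl [(0.61, array([154., 177., 205., 219.]))]
stamp [(0.48, array([273., 233., 282., 256.]))]
sample_jar [(0.75, array([202., 137., 218., 164.]))]
glaze_jar [(0.94, array([258., 256., 295., 319.]))]
mug [(0.71, array([205., 110., 236., 143.]))]
die [(0.66, array([246., 132., 275., 149.]))]
brush [(0.81, array([124., 286., 224., 314.]))]
side changed px 24547 [0 0] [334 511]
```

View pics/side3.png

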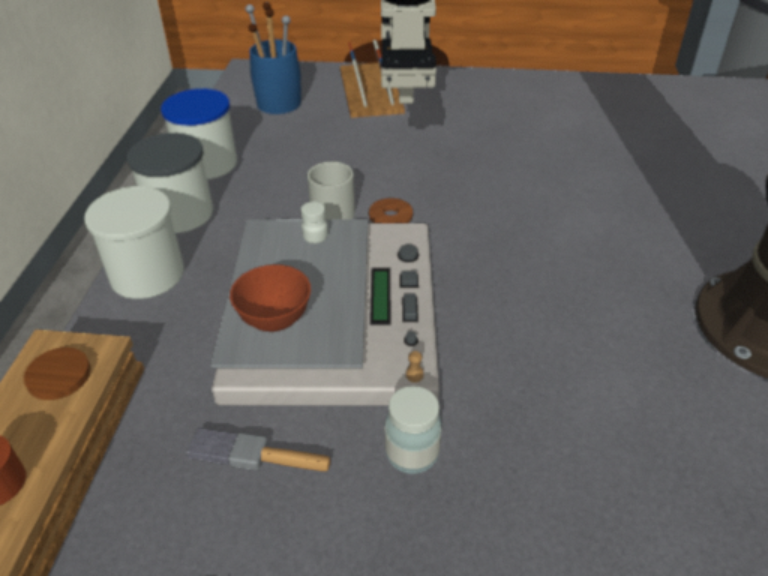

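The view matches the start: the four keys are up (column about 409, rows 253–338), and the bowl (271,298), sample jar (314,222), stamp (415,365), glaze jar (413,430), mug, die and brush are unmoved. The gripper is free in the air. Handing in.

```bash
python3 -c "from plant import r; print(r.close_job())"
```

```text
the job is handed in; nothing more can be done
None
```

I pressed and released the square key, then held the bar key down for about 2.4 s and released it. I then lifted the arm clear and handed the job in at about 12 s of the 43 s allowed; no verdict is reported.

- **Presses:** The key readings were about 6 mm of travel at about 5 N for both keys. The square key got another 0.5 mm, not measured, before release. During the bar hold there was also a sideways force of 2–5 N. The travel comes from the tool height, since the keys' own joint values can't be read.
- **Keys at the end:** Depth at all four key tops matches the start to within about 1 mm. The exception is the bar in the side view, which read 2 mm nearer the camera; the top view showed no change there, so I put it down to noise.
- **Bystanders:** The final side picture looks the same as the first, and the networks found all seven things there. In the final top view they did not report the sample jar, mug or die, which the arm probably hid.
- **Not conclusive:** The whole-picture depth comparison flagged changes across both images, partly because the arm had moved, so I did not rely on it. The fingertips were hidden behind the gripper body during both presses, so I aimed by calibration and force.

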